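# Level the bottle stand with a wedge and load the jars

### The job

The steel bottle shelf slopes down at its free end: while it is still empty, push the orange wedge under the foot at its low corner until the level's bubble stands between its two black lines, and let go. Then stand all the reagent jars from the bench upright on the shelf, and finish with the wedge still under the foot and the bubble still between its lines. Tip no jar over, and leave the flask, the dishes and the dropper bottle where they are.

Things in the scene. Friction and masses are not known exactly. Their poses are not given: they have to be found in the camera images.
- shelf (a joint): tilt of the shelf about its hinge, rad: 0 is level; negative: the free end with the foot is low (at the start -0.05, its lower stop); positive: too high (stop at +0.03). The shelf weighs 0.9 kg, sinks by its own weight and is held up only by what stands under the foot.
- level (a point): centre of the bubble level's window (lime green, facing up) in a black housing 26 x 110 mm along the shelf's far long side, its top flush with the shelf's. The white bubble, 18 mm long, moves along the window 4.2 mm per 0.01 rad of tilt, towards the high end; it lies clear between the two black lines within 0.009 rad of level.
- shelf_mid (a point): centre of the top face of the shelf, a steel strip 70 mm wide (x), 360 long (y), 14 thick, with a pale green top about 60 mm over the bench; x away from the robot, y along it from the hinge to the foot. Hinge axis parallel to x at y = -180 mm, 8 mm below the top, on a lower grey post. The stand is fixed to the bench; its place, yaw (-0.05 to 0.15) and height (+-3 mm) vary.
- foot (a point): lowest point of the shelf's foot: a black rubber roll, 16 mm diameter, 34 mm long across the shelf, under the near corner of the free end (18 mm nearer than the middle line, 15 mm beyond the strip's end, 375 mm from the hinge). 25 to 31 mm over the bench when level, 6 to 13 mm at the start. Axes as the shelf's: the wedge goes in along -y.
- wedge: orange plastic wedge, 180 mm long (x), 44 wide (y), 0.21 kg, lying on its flat base. Origin at the centre of its underside, z up. Thin tip (3 mm) at x = +90 mm; the top rises evenly to 37.8 mm at x = -55 (0.24 mm per mm); x = -55 to -90 is a block 37.8 mm high, to grip across the 44 mm width. Friction keeps it where it is left under the foot.
- jar1: squat square reagent jar, amber brown, black screw cap: body 48 x 48 mm, 64 mm high, then a round cap 40 mm wide, 16 mm high (80 mm in all), about 0.22 kg. Origin at the centre of its underside, z up, x and y square to its flat sides. Stands on the bench in front of the shelf; may be absent.
- jar2: squat square reagent jar, white, red screw cap: body 48 x 48 mm, 64 mm high, then a round cap 40 mm wide, 16 mm high (80 mm in all), about 0.22 kg. Origin at the centre of its underside, z up, x and y square to its flat sides. Stands on the bench in front of the shelf; may be absent.
- jar3: squat square reagent jar, grey, blue screw cap: body 48 x 48 mm, 64 mm high, then a round cap 40 mm wide, 16 mm high (80 mm in all), about 0.22 kg. Origin at the centre of its underside, z up, x and y square to its flat sides. Stands on the bench in front of the shelf; may be absent.
- jar4: squat square reagent jar, amber brown, green screw cap: body 48 x 48 mm, 64 mm high, then a round cap 40 mm wide, 16 mm high (80 mm in all), about 0.22 kg. Origin at the centre of its underside, z up, x and y square to its flat sides. Stands on the bench in front of the shelf; may be absent.
- jar5: squat square reagent jar, white, yellow screw cap: body 48 x 48 mm, 64 mm high, then a round cap 40 mm wide, 16 mm high (80 mm in all), about 0.22 kg. Origin at the centre of its underside, z up, x and y square to its flat sides. Stands on the bench in front of the shelf; may be absent.
- jar6: squat square reagent jar, grey, orange screw cap: body 48 x 48 mm, 64 mm high, then a round cap 40 mm wide, 16 mm high (80 mm in all), about 0.22 kg. Origin at the centre of its underside, z up, x and y square to its flat sides. Stands on the bench in front of the shelf; may be absent.
- flask: conical glass flask, 84 mm wide, 110 mm high, origin at the centre of its underside; leave it alone
- dishes: stack of glass dishes, 90 mm diameter, 32 mm high, origin at the centre of its underside; leave it alone
- dropper: amber dropper bottle with a green cap, 56 mm diameter, 120 mm high, origin at the centre of its underside; leave it alone
Not all that is in view belongs to the job. What is shaped like the jar4 but purple is not meant.

How it is judged (in metres and radians):
On the way:
1. the wedge stands under the foot, let go, and the empty shelf reads level (value of joint shelf between -0.01 and 0.01 rad and x of foot in the frame of wedge between -0.055 and 0.09 m and y of foot in the frame of wedge between -0.03 and 0.03 m and contact force between the fingers and wedge below 0.2 N and not (z of jar1 in the frame of shelf_mid between -0.006 and 0.008 m and x of jar1 in the frame of shelf_mid between -0.035 and 0.035 m and y of jar1 in the frame of shelf_mid between -0.18 and 0.18 m and angle between jar1's own z axis and vertical below 0.12 rad) and not (z of jar2 in the frame of shelf_mid between -0.006 and 0.008 m and x of jar2 in the frame of shelf_mid between -0.035 and 0.035 m and y of jar2 in the frame of shelf_mid between -0.18 and 0.18 m and angle between jar2's own z axis and vertical below 0.12 rad) and not (z of jar3 in the frame of shelf_mid between -0.006 and 0.008 m and x of jar3 in the frame of shelf_mid between -0.035 and 0.035 m and y of jar3 in the frame of shelf_mid between -0.18 and 0.18 m and angle between jar3's own z axis and vertical below 0.12 rad) and not (z of jar4 in the frame of shelf_mid between -0.006 and 0.008 m and x of jar4 in the frame of shelf_mid between -0.035 and 0.035 m and y of jar4 in the frame of shelf_mid between -0.18 and 0.18 m and angle between jar4's own z axis and vertical below 0.12 rad) and not (z of jar5 in the frame of shelf_mid between -0.006 and 0.008 m and x of jar5 in the frame of shelf_mid between -0.035 and 0.035 m and y of jar5 in the frame of shelf_mid between -0.18 and 0.18 m and angle between jar5's own z axis and vertical below 0.12 rad) and not (z of jar6 in the frame of shelf_mid between -0.006 and 0.008 m and x of jar6 in the frame of shelf_mid between -0.035 and 0.035 m and y of jar6 in the frame of shelf_mid between -0.18 and 0.18 m and angle between jar6's own z axis and vertical below 0.12 rad)), for 0.4 s.
At the end, for the whole second after the job is handed in: every jar present stands upright (within 0.12 rad) and at rest on the shelf's top face, the wedge is under the foot, and the shelf is within 0.010 rad of level (bubble between its lines) (value of joint shelf between -0.01 and 0.01 rad and x of foot in the frame of wedge between -0.055 and 0.09 m and y of foot in the frame of wedge between -0.03 and 0.03 m and z of jar1 in the frame of shelf_mid between -0.006 and 0.008 m and x of jar1 in the frame of shelf_mid between -0.035 and 0.035 m and y of jar1 in the frame of shelf_mid between -0.18 and 0.18 m and angle between each of jar1, jar2, jar3, jar4, jar5, jar6's own z axis and vertical below 0.12 rad and linear speed of each of jar1, jar2, jar3, jar4, jar5, jar6 below 0.02 m/s and z of jar2 in the frame of shelf_mid between -0.006 and 0.008 m and x of jar2 in the frame of shelf_mid between -0.035 and 0.035 m and y of jar2 in the frame of shelf_mid between -0.18 and 0.18 m and z of jar3 in the frame of shelf_mid between -0.006 and 0.008 m and x of jar3 in the frame of shelf_mid between -0.035 and 0.035 m and y of jar3 in the frame of shelf_mid between -0.18 and 0.18 m and z of jar4 in the frame of shelf_mid between -0.006 and 0.008 m and x of jar4 in the frame of shelf_mid between -0.035 and 0.035 m and y of jar4 in the frame of shelf_mid between -0.18 and 0.18 m and z of jar5 in the frame of shelf_mid between -0.006 and 0.008 m and x of jar5 in the frame of shelf_mid between -0.035 and 0.035 m and y of jar5 in the frame of shelf_mid between -0.18 and 0.18 m and z of jar6 in the frame of shelf_mid between -0.006 and 0.008 m and x of jar6 in the frame of shelf_mid between -0.035 and 0.035 m and y of jar6 in the frame of shelf_mid between -0.18 and 0.18 m); the robot touches nothing.
It fails at once if a jar is tipped over (angle between any of jar1, jar2, jar3, jar4, jar5, jar6's own z axis and vertical above 0.7 rad).
It fails at once if the flask, the dishes or the dropper bottle is moved more than 30 mm or tipped (distance of any of flask, dishes, dropper from where it was at the start of the episode above 0.03 m or angle between any of flask, dishes, dropper's own z axis and vertical above 0.3 rad).
Of jar1, jar2, jar3, jar4, jar5, jar6 only 4 to 6 are there at a start; the rules pass over those that are not, and their reading is None.
At some moment in a run one of wedge may be knocked a few centimetres aside while the robot is not near it.
It also fails if it takes over 210 s, if anything falls off the work surface, if the arm or the gripper's body presses on something with over 40 N, if the wrist force passes 120 N, or if a joint passes its speed limit or range.

### The arm

A 6-joint arm with a two-finger parallel gripper is mounted at the origin on the work surface. World frame = base frame: x ahead of the robot, y to its left, z up, the work surface at z = 0. Lengths are in mm, angles in rad, forces in N, time in s.
With the tool pointing down it reaches from about 400 to 925 mm from the base axis. Payload 12.5 kg.
Tool frame: the origin (TCP) lies on the centre line of the jaws, within the pads' length; the fingertips stand 17 mm ahead of it and the grasp point (between the pads) lies 2 mm behind it; z points along the fingers, y is the line along which they close (so a half turn about z gives the same grasp; the last joint's range is limited). The gripper opens to 95 mm and grips with 3 to 60 N. Pads are 20 mm wide; open, the fingers measure 119 mm over their backs; the gripper's body (75 mm by 180 mm) begins 59 mm behind the grasp point.
Start: joints at [1.134, 0.491, 1.559, -0, 1.092, -0.106], TCP at [202.983, 591.137, 231.661] pointing down, gripper open.
Joint ranges: [-3.1, 3.1], [-0.84, 2.19], [0.05, 2.79], [-1.13, 4.28], [0.06, 2.93], [-2.69, 2.69]. Speed limits (rad/s): [2.22, 2.22, 2.79, 3.14, 3.14, 3.14].

### API

Orientations are given as [roll, pitch, yaw] about the fixed x, y, z axes, in that order (R = Rz(yaw) Ry(pitch) Rx(roll)).
In Python, from cell import env gives the robot as it stands.
- The arm moves only by the tool drive_tool, never from a script. Its argument "deltas" is text: rows parted by semicolons, each of 4 numbers parted by spaces: the shift along the world's x, y, z normalised to -1 to 1, where 1 is 100 mm, then the turn about the world's z normalised to -1 to 1, where 1 is 180 degrees. A call has 1 to 10 rows; each row shifts and turns the commanded pose from where the row before left it; what a row does not reach is not made up. A row lasts 1/12 s, in which the tool goes at most 41.7 mm and 7.16 degrees, less where a joint would pass 70% of its speed; a pose out of reach is approached as far as the arm can. A call with a number of a shift or a turn outside -1 to 1 is refused whole. A call with a gripper value outside its range is refused whole. "gripper" is the closure, from 0 (fully open) to 1 (shut), set as the call begins (left out, the last holds). The fingers move at their own pace and stop on an object; the grip force is fixed at half the most. Time passes only in rows, so rows that do not move let the fingers close. It gives the time, the measured TCP pose, the force, the opening and the grip force at its end, in the units of the state.
- env.state(): the state, without advancing time (a new reading comes with each control period).
- env.read_camera(name): name is "side" or "top"; returns (picture, depth): 384x512x3 uint8, red, green, blue; 384x512 float32, mm along the optical axis (not along the pixel's ray), 0 where there is no reading.
- env.camera_params(name): a dict with "mtx" (3x3 intrinsics, pixels), "k1" (the pictures are not rectified: a ray, as slopes to the right and down, at radius r is drawn at 1 + k1 r^2 times it, then the intrinsics apply), "camera_from_world" (4x4, takes a point from world to camera coordinates). Camera axes: x right, y down, z forward; pixel columns grow to the right and rows downward; lengths in mm; the calibration is good to about 2 mm. A picture is of the moment at which its call begins. camera_params takes no time and is no camera call.
- env.job_done(): hands the job in; it is judged then, once.
The state is a dict: "t": time; "joints": joint angles; "qvel": joint speeds; "tau": joint torques, N m; "eef_pos": TCP position; "tcp_rot": TCP orientation; "ft_force": force on the tool from outside, world axes, zero at the start; "moment": the same for the moment, N m; "opening": opening from 0.0 (shut) to 1.0 (fully open); "grip_force": force on a finger pad.
Only numpy, scipy, OpenCV 4.12 (cv2) and the standard library are available. Lean on these libraries where they do the work, as an engineer would, in place of code of your own. Each camera call takes 0.05 s, during which the arm holds its last target. There are 200 camera calls.

## Working session

There is one attempt and no reset: what is moved stays moved. The work goes in short steps, Python scripts to look and compute and a tool call to move; the robot and the scene stay as the last step left them, time stands still between calls to the robot, and variables do not carry over. Pictures are saved under pics/ and viewed, at most 14 in all, crops included, and the job is handed in when it is done.

Besides the shell and the picture viewer there is one more tool, called after ">>>" as name(argument=value, ...), one argument or row to a line, values as JSON. drive_tool: Moves the arm, as the interface text tells. Its arguments: {"type":"object","properties":{"deltas":{"type":"string"},"gripper":{"type":"number"}},"required":["deltas"]}

```bash
mkdir -p pics; cat > h.py <<'E'
import numpy as np, cv2
from cell import env
def look(n,save=None):
    im,d=env.read_camera(n)
    if save: cv2.imwrite('pics/'+save,cv2.cvtColor(im,cv2.COLOR_RGB2BGR))
    return im,d
def world(n,uv,depth=None,z=None):
    p=env.camera_params(n); K=np.array(p['mtx'],float); k1=p['k1']; T=np.array(p['camera_from_world'])
    uv=np.atleast_2d(np.array(uv,float))
    s=cv2.undistortPoints(uv[:,None],K,np.array([k1,0,0,0.]))[:,0]
    r=np.c_[s,np.ones(len(s))]
    R,t=T[:3,:3],T[:3,3]; c=-R.T@t; w=r@R
    if z is not None: return c+w*((z-c[2])/w[:,2])[:,None]
    return c+w*np.atleast_1d(depth)[:,None]
def cloud(n,d):
    v,u=np.mgrid[:d.shape[0],:d.shape[1]]
    return world(n,np.c_[u.ravel(),v.ravel()],d.ravel()).reshape(d.shape+(3,))
E
python3 - <<'E'
from h import *
for n in('top','side'):
    im,d=look(n,n+'0.png'); p=env.camera_params(n); print(n,p)
s=env.state(); print(s['t'],s['eef_pos'],s['tcp_rot'],s['opening'])
E
```

```text
top {'mtx': array([[390.78264553,   0.        , 254.50051759],
       [  0.        , 390.78264553, 191.86743732],
       [  0.        ,   0.        ,   1.        ]]), 'k1': -0.031131289875874435, 'camera_from_world': array([[ 1.55360395e-02, -9.99879165e-01,  5.35654903e-04,
        -8.75778057e+01],
       [-9.91113155e-01, -1.54706126e-02, -1.32118787e-01,
         6.06599403e+02],
       [ 1.32111109e-01,  1.52170807e-03, -9.91233746e-01,
         1.15258886e+03],
       [ 0.00000000e+00,  0.00000000e+00,  0.00000000e+00,
         1.00000000e+00]])}
side {'mtx': array([[350.36648851,   0.        , 246.32379624],
       [  0.        , 350.36648851, 193.6969585 ],
       [  0.        ,   0.        ,   1.        ]]), 'k1': 0.020990195433055605, 'camera_from_world': array([[ 8.53438975e-01, -5.21081803e-01, -1.07550073e-02,
        -5.60283341e+02],
       [-3.89327980e-01, -6.23659184e-01, -6.77844337e-01,
         2.33018174e+02],
       [ 3.46504890e-01,  5.82686002e-01, -7.35126781e-01,
         8.56232300e+02],
       [ 0.00000000e+00,  0.00000000e+00,  0.00000000e+00,
         1.00000000e+00]])}
0.1 [202.88920089 590.94772807 231.1179357 ] [-3.14058481e+00 -9.76958187e-05  2.81080654e+00] 1.0014872629233882
```

View pics/top0.png

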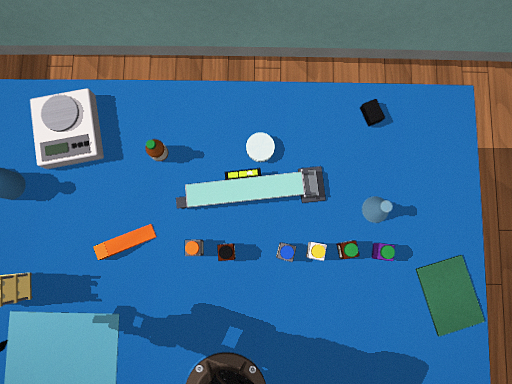

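View pics/side0.png

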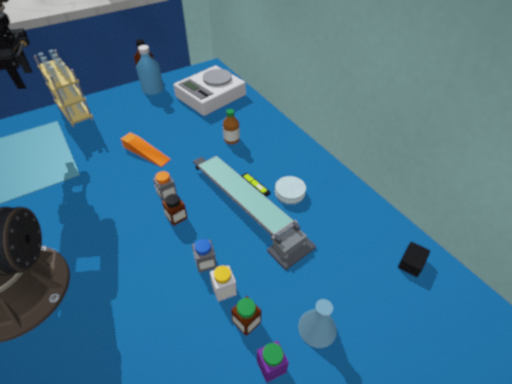

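Candidates by top pixel:
- jar6, grey/orange: (193,247)
- jar1, amber/black: (227,251)
- jar3, grey/blue: (287,251)
- jar5, white/yellow: (317,250)
- jar4, amber/green: (350,249)
- purple/green: (385,251), decoy
- dropper, amber/green: (155,148), leave alone

Red-capped jar2 is absent. The wedge is the orange bar at (125,242), not the orange cap. The foot is at (181,202).

```bash
cat >> h.py <<'E'
def hsvmask(im,lo,hi):
    return cv2.inRange(cv2.cvtColor(im,cv2.COLOR_RGB2HSV),np.array(lo),np.array(hi))
def blobs(m,amin=30):
    n,l,s,c=cv2.connectedComponentsWithStats(m)
    return [(l==i,s[i],c[i]) for i in range(1,n) if s[i][4]>=amin]
E
python3 - <<'E'
from h import *
im,d=look('top'); P=cloud('top',d)
# orange wedge & caps
for nm,lo,hi in [('orange',(5,180,120),(15,255,255)),('shelf',(70,20,120),(90,110,255)),('lime',(25,150,120),(45,255,255))]:
    for m,s,c in blobs(hsvmask(im,lo,hi),15):
        q=P[m]; q=q[np.isfinite(q).all(1)]
        r=cv2.minAreaRect(np.argwhere(m)[:,::-1].astype(np.float32))
        box=cv2.boxPoints(r)
        print(nm,s,c.round(1),'z',np.percentile(q[:,2],[2,50,98]).round(1),'mean',q.mean(0).round(1))
        if s[4]>300:
            r=cv2.minAreaRect(q[:,:2].astype(np.float32)); print('  worldrect',r, cv2.boxPoints(r).round(1).tolist())
# tall things grouping: height map 50..90 within jar row
x0,y0=150,215
H=P[...,2]
m=((H>68)&(H<95)).astype(np.uint8); m[:235]=0; m[262:]=0; m[:,:170]=0;m[:,410:]=0
for mm,s,c in blobs(m,15):
    q=P[mm]; r=cv2.minAreaRect(q[:,:2].astype(np.float32)); print('jar',c.round(1),q.mean(0).round(1),np.round(r[1],1),round(r[2],1),'n',s[4])
    cen=q.mean(0)[:2]
    near=(np.hypot(P[...,0]-cen[0],P[...,1]-cen[1])<45)&(H>54)&(H<69)
    if near.sum()>8:
        r=cv2.minAreaRect(np.r_[P[near][:,:2]].astype(np.float32)); print('   body',np.round(r[0],1),np.round(r[1],1),round(r[2],1))
for nm,uv in [('foot',(181,202)),('dropper',(151,145)),('flask',(380,207)),('dish',(260,147)),('post',(313,184))]:
    print(nm,P[uv[1],uv[0]].round(1))
b=im[135:270,85:400]; cv2.imwrite('pics/crop1.png',cv2.cvtColor(cv2.resize(b,None,fx=2.5,fy=2.5,interpolation=cv2.INTER_CUBIC),cv2.COLOR_RGB2BGR))
E
```

```text
orange [146 147   7   9  32] [149.  151.3] z [74.6 85.9 96.8] mean [718.8 238.3  86.1]
orange [ 94 224  62  36 876] [124.4 241.4] z [ 3.2 24.9 41.4] mean [451.4 315.4  26.6]
  worldrect ((469.13519287109375, 164.70579528808594), (92.71571350097656, 481.8948669433594), 6.487849235534668) [[395.79998779296875, 398.8999938964844], [450.29998779296875, -79.9000015258789], [542.4000244140625, -69.5], [488.0, 409.29998779296875]]
orange [186 241  13  14 137] [191.9 247.6] z [75.  80.3 85.1] mean [436.9 100.8  80.2]
shelf [146  11   7   7  20] [148.9  14.3] z [-409.7 -386.5 -362.2] mean [1457.8  406.7 -388.1]
shelf [123  26   9  11  31] [127.3  32. ] z [-575.1 -539.8 -490.8] mean [1457.7  552.1 -538.1]
shelf [270  29  10  11  25] [274.6  33.9] z [-594.8 -537.9 -503. ] mean [1461.2 -162.7 -547.4]
shelf [262  34   9  11  33] [266.5  39.7] z [-645.  -605.3 -542. ] mean [1460.7 -125.2 -602.2]
shelf [114  38   8   7  22] [116.7  40.7] z [-655.1 -617.2 -594. ] mean [1457.8  632.8 -621.9]
shelf [143  38  11   5  18] [147.3  40.3] z [-642.5 -626.6 -593.3] mean [1461.3  477.2 -622.7]
shelf [242  39 
[... 923 characters left out ...]
 85.6 n 155
   body [438.4 100.7] [46.8 46.5] 0.9
jar [350.6 249.3] [ 438.9 -359.7   79.6] [37.5 38.7] 0.8 n 160
   body [ 438.7 -361. ] [48.8 48.7] 13.1
jar [225.2 251.7] [426.6   4.   79.7] [38.2 39.1] 20.0 n 154
   body [426.8   4.2] [47.7 47.6] 6.1
jar [286.5 251.5] [ 429.9 -173.5   79.9] [37.4 40.5] 0.7 n 153
   body [ 429.9 -174.2] [48.2 47.5] 76.6
jar [317.6 250.6] [ 433.8 -263.7   79.7] [37.4 37. ] 0.7 n 156
   body [ 433.8 -265.3] [48.7 47.7] 80.0
jar [386.7 251.7] [ 433.5 -465.    79.4] [37.4 42.3] 64.0 n 162
   body [ 433.5 -467.4] [46.  48.5] 84.9
foot [573.4 145.4  39.2]
dropper [730.2 224.6 117.8]
flask [ 561.9 -443.5   95.3]
dish [749.8 -93.1  35.1]
post [ 635.  -256.9   40.5]
```

View pics/crop1.png

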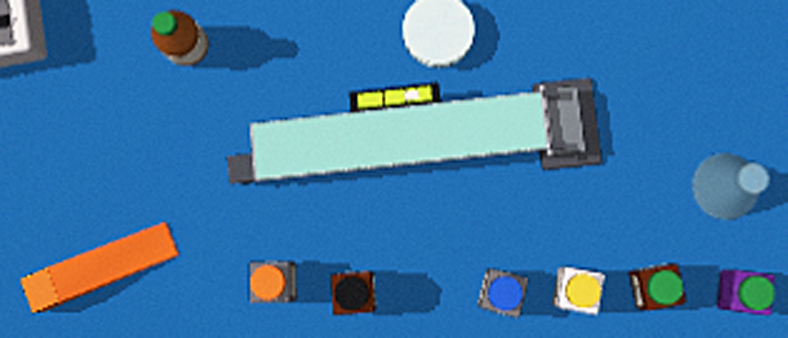

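The crop confirms it: the wedge's block (lighter square) is at its left, +y end. The orange, black, blue, yellow and amber-green jars are as listed, and the last one is purple and is left alone. The bubble is at the right, hinge end. Next I'll refine the shelf and wedge poses.

```bash
cat >> h.py <<'E'
def wedge(im,d,P=None):
    """wedge pose from the top view: axis, origin (xy) and heading of its tip"""
    P=cloud('top',d) if P is None else P
    ms=[b for b in blobs(hsvmask(im,(4,170,110),(17,255,255)),60)]
    m=max([b for b in ms if P[b[0]][:,2].min()<35 and np.median(P[b[0]][:,2])<60],key=lambda b:b[1][4])[0]
    q=P[m]; q=q[(q[:,2]>-3)&(q[:,2]<42)]
    q=q[np.hypot(*(q[:,:2]-np.median(q[:,:2],0)).T)<110]
    A=np.c_[q[:,:2],np.ones(len(q))]
    (c,sz,a)=cv2.minAreaRect(q[:,:2].astype(np.float32))
    b=cv2.boxPoints((c,sz,a)); e=b[1]-b[0] if np.hypot(*(b[1]-b[0]))>np.hypot(*(b[2]-b[1])) else b[2]-b[1]
    e/=np.hypot(*e); s=(q[:,:2]-c)@e
    if np.corrcoef(s,q[:,2])[0,1]>0: e=-e
    s=(q[:,:2]-c)@e
    f=np.polyfit(s[s>-40],q[s>-40,2],1)
    return dict(c=np.round(c,1),size=np.round(sz,1),e=e.round(3),yaw=np.arctan2(e[1],e[0]).round(3),slope=f.round(3),hi=np.percentile(q[:,2],95).round(1))
def shelf(im,d,P=None):
    P=cloud('top',d) if P is None else P
    m=max([b for b in blobs(hsvmask(im,(70,20,120),(90,110,255)),100) if P[b[0]][:,2].mean()>0],key=lambda b:b[1][4])[0]
    q=P[cv2.erode(m.astype(np.uint8),np.ones((5,5)))>0]
    A=np.c_[q[:,:2],np.ones(len(q))]
    k=np.linalg.lstsq(A,q[:,2],rcond=None)[0]
    uv=np.argwhere(m)[:,::-1]
    z0=q[:,2].mean(); w=world('top',uv,z=z0)
    for _ in range(3):
        zz=np.c_[w[:,:2],np.ones(len(w))]@k; p=env.camera_params('top')
        c=-np.array(p['camera_from_world'])[:3,:3].T@np.array(p['camera_from_world'])[:3,3]
        w=c+(w-c)*((zz-c[2])/(w[:,2]-c[2]))[:,None]
    (c,sz,a)=cv2.minAreaRect(w[:,:2].astype(np.float32))
    b=cv2.boxPoints((c,sz,a)); e=b[1]-b[0] if np.hypot(*(b[1]-b[0]))>np.hypot(*(b[2]-b[1])) else b[2]-b[1]
    e=e*np.sign(e[1])/np.hypot(*e)
    return dict(c=np.r_[c,np.r_[c,1]@k].round(1),size=np.round(sz,1),ey=e.round(4),yaw=np.arctan2(-e[0],e[1]).round(4),tilt=(k[:2]@e).round(4),tiltx=(k[:2]@[e[1],-e[0]]).round(4))
def bubble(im,d):
    """white bubble's place along the window from the two black lines' middle, mm"""
    hsv=cv2.cvtColor(im,cv2.COLOR_RGB2HSV)
    return hsv
E
python3 - <<'E'
from h import *
im,d=look('top'); P=cloud('top',d)
print(wedge(im,d,P)); s=shelf(im,d,P); print(s)
c=s['c'][:2];ey=s['ey'];ex=np.array([ey[1],-ey[0]])
print('foot',c-18*ex+195*ey,'level',s['c'][:2]+48*ex)
print(im[166:180,224:264].astype(int)[7].tolist())
E
```

```text
{'c': array([451.2, 317.1]), 'size': array([ 44. , 177.7]), 'e': array([ 0.41 , -0.912], dtype=float32), 'yaw': np.float32(-1.149), 'slope': array([-0.243, 24.783]), 'hi': np.float64(39.5)}
{'c': array([617.6, -44.4,  47.9]), 'size': array([ 99., 380.]), 'ey': array([-0.1173,  0.9931], dtype=float32), 'yaw': np.float32(0.1176), 'tilt': np.float64(-0.0617), 'tiltx': np.float64(-2.1669)}
foot [576.8507019  147.14309535] level [665.26880035 -38.7696003 ]
[[22, 82, 143], [19, 7, 0], [14, 10, 9], [0, 0, 15], [239, 255, 65], [210, 235, 55], [217, 242, 58], [239, 253, 71], [234, 250, 66], [233, 249, 67], [233, 248, 68], [231, 248, 68], [235, 250, 69], [247, 255, 74], [80, 95, 21], [243, 255, 69], [229, 245, 67], [226, 241, 71], [225, 240, 64], [229, 241, 70], [224, 240, 64], [224, 240, 56], [213, 230, 88], [255, 247, 255], [253, 246, 255], [251, 244, 255], [251, 244, 255], [251, 243, 255], [238, 234, 196], [226, 244, 55], [229, 245, 65], [235, 250, 70], [251, 255, 75], [180, 203, 51], [5, 1, 25], [22, 21, 24], [20, 6, 0], [30, 105, 178], [22, 72, 123], [26, 74, 121]]
```

```bash
python3 - <<'E'
s=open('h.py').read()
s=s.replace("    A=np.c_[q[:,:2],np.ones(len(q))]\n    k=np.linalg.lstsq(A,q[:,2],rcond=None)[0]\n","    q=q[(q[:,2]>35)&(q[:,2]<75)]\n    for _ in range(4):\n        A=np.c_[q[:,:2],np.ones(len(q))]\n        k=np.linalg.lstsq(A,q[:,2],rcond=None)[0]; r=q[:,2]-A@k; q=q[abs(r)<2.5*r.std()+.1]\n")
s=s[:s.index("def bubble")]+'''def bubble(im):
    """white bubble's offset from the middle of the two lines in px along the window (+ = towards hinge)"""
    h=cv2.cvtColor(im,cv2.COLOR_RGB2HSV).astype(int)
    w=np.zeros(im.shape[:2],bool); w[160:185,215:275]=1
    g=w&(h[...,0]>25)&(h[...,0]<45)&(h[...,1]>120)&(h[...,2]>150)
    wh=w&(im.min(2)>225)
    return np.argwhere(g)[:,1].mean().round(1),np.argwhere(g)[:,1].min(),np.argwhere(g)[:,1].max(),(np.argwhere(wh)[:,1].mean().round(1),int(wh.sum())) if wh.any() else None
'''
open('h.py','w').write(s)
E
python3 - <<'E'
from h import *
im,d=look('top'); P=cloud('top',d)
s=shelf(im,d,P); print(s)
c=s['c'][:2];ey=s['ey'];ex=np.array([ey[1],-ey[0]])
print('foot',c-18*ex+195*ey,'level',s['c'][:2]+48*ex, bubble(im)); print(env.state()['t'])
E
```

```text
{'c': array([614.5, -46. ,  52.8]), 'size': array([ 69.2, 352.7]), 'ey': array([-0.1177,  0.9931], dtype=float32), 'yaw': np.float32(0.118), 'tilt': np.float64(-0.0494), 'tiltx': np.float64(0.0018)}
foot [573.67270088 145.53589511] level [662.16880035 -40.35039997] (np.float64(240.9), np.int64(228), np.int64(257), (np.float64(249.8), 14))
0.25
```

>>> drive_tool(
  deltas="0.22 -0.21 -0.08 -0.026;0.22 -0.21 -0.08 -0.026;0.22 -0.21 -0.08 -0.026;0.22 -0.21 -0.08 -0.026;0.22 -0.21 -0.08 -0.026;0.22 -0.21 -0.08 -0.026;0.22 -0.21 -0.08 -0.026;0.22 -0.21 -0.08 -0.026;0.22 -0.21 -0.08 -0.026;0.22 -0.19 -0.08 -0.026",
  gripper=0,
)

```text
t: 1.08
eef_pos: [423.9, 381.8, 151.3]
tcp_rot: [3.142, 0.0, 1.99]
ft_force: [-0.3, 1.6, -0.1]
opening: 0.996
grip_force: 0.0
```

>>> drive_tool(
  deltas="0 0 0 0",
)

```text
t: 1.17
eef_pos: [425.7, 380.2, 150.3]
tcp_rot: [-3.14, 0.001, 1.986]
ft_force: [0.3, 1.0, -0.4]
opening: 1.003
grip_force: 0.0
```

```bash
python3 - <<'E'
from h import *
im,d=look('top','t1.png')
try: print(wedge(im,d))
except Exception as e: print(e)
s=env.state(); print(s['t'],s['eef_pos'],s['tcp_rot'],s['joints'])
E
```

```text
{'c': array([451.6, 316.5]), 'size': array([ 44.4, 177.8]), 'e': array([ 0.406, -0.914], dtype=float32), 'yaw': np.float32(-1.153), 'slope': array([-0.242, 24.426]), 'hi': np.float64(39.0)}
1.2167 [424.35540369 381.4955373  150.85473085] [-3.14039460e+00  3.54013265e-04  1.99012833e+00] [ 6.16567855e-01  5.09716242e-01  1.78028663e+00 -1.49211826e-04
  8.52833987e-01  1.97334290e-01]
```

View pics/t1.png

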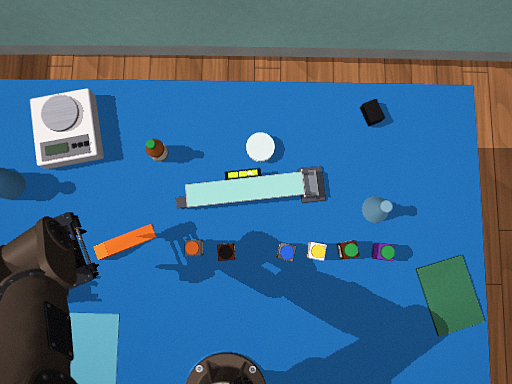

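The gripper stands at (85,245), right over the wedge's block end, and the wedge is unmoved. Descend and grip.

>>> drive_tool(
  deltas="0 0 -0.3 0;0 0 -0.3 0;0 0 -0.3 0;0 0 -0.25 0;0 0 -0.14 0;0 0 0 0;0 0 0 0",
)

```text
t: 1.8
eef_pos: [422.4, 383.7, 22.6]
tcp_rot: [-3.141, 0.0, 1.996]
ft_force: [1.1, -0.3, 0.4]
opening: 1.0
grip_force: 0.0
```

>>> drive_tool(
  deltas="0 0 0 0;0 0 0 0;0 0 0 0;0 0 0 0;0 0 0 0;0 0 0 0;0 0 0 0;0 0 0 0",
  gripper=1,
)

```text
t: 2.47
eef_pos: [422.9, 383.1, 22.7]
tcp_rot: [-3.141, -0.0, 1.994]
ft_force: [-1.2, 1.4, 1.7]
opening: 0.497
grip_force: 0.8
```

>>> drive_tool(
  deltas="0 0 0 0;0 0 0 0;0 0 0 0;0 0 0.1 0;0 0 0.15 0",
)

```text
t: 2.88
eef_pos: [422.5, 382.8, 47.2]
tcp_rot: [-3.139, 0.0, 1.994]
ft_force: [-0.0, 0.7, -1.3]
opening: 0.463
grip_force: 29.8
```

>>> drive_tool(
  deltas="0.25 -0.1 0 -0.02;0.25 -0.1 0 -0.02;0.25 -0.1 0 -0.02;0.25 -0.1 0 -0.02;0.2 -0.1 0 -0.0171;0.09 -0.07 0 0;0 0 0 0;0 0 0 0",
)

```text
t: 3.55
eef_pos: [551.5, 325.8, 47.7]
tcp_rot: [-3.141, 0.0, 1.69]
ft_force: [-1.1, 0.6, -1.7]
opening: 0.463
grip_force: 29.8
```

```bash
python3 - <<'E'
from h import *
im,d=look('top')
print(wedge(im,d)); print(shelf(im,d),bubble(im))
im2,d2=look('side','s1.png')
cv2.imwrite('pics/s1.png',cv2.cvtColor(cv2.resize(im2[80:280,60:340],None,fx=2.5,fy=2.5),cv2.COLOR_RGB2BGR))
s=env.state(); print(s['t'],s['eef_pos'],s['tcp_rot'],s['opening'],s['grip_force'])
E
```

```text
{'c': array([564.2, 226.8]), 'size': array([ 42.3, 120.7]), 'e': array([ 0.104, -0.995], dtype=float32), 'yaw': np.float32(-1.467), 'slope': array([-0.147, 39.437]), 'hi': np.float64(41.3)}
{'c': array([614.6, -45.8,  52.9]), 'size': array([ 68.9, 352.8]), 'ey': array([-0.1152,  0.9933], dtype=float32), 'yaw': np.float32(0.1155), 'tilt': np.float64(-0.0494), 'tiltx': np.float64(0.0022)} (np.float64(241.4), np.int64(228), np.int64(257), (np.float64(250.0), 16))
3.65 [550.87472438 326.55555951  47.73377234] [-3.14094081e+00  1.47554637e-04  1.69068844e+00] 0.4668554540505246 29.790681302547455
```

View pics/s1.png

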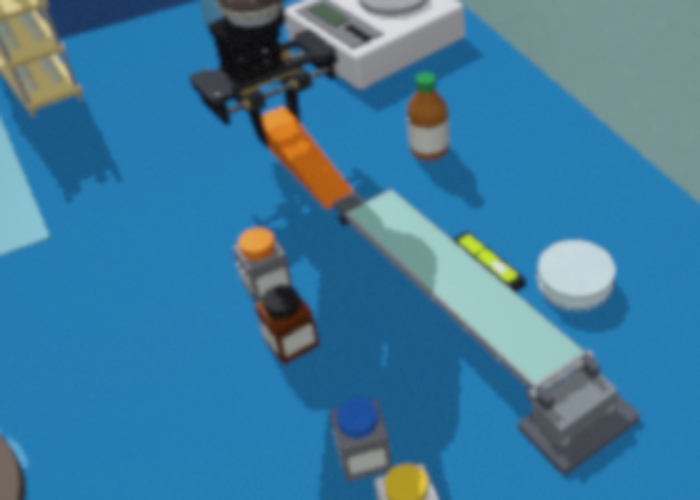

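The wedge hangs level in the jaws, with its tip in line with the black foot at (345,208). Lower it and push in.

>>> drive_tool(
  deltas="0 0 -0.1 0;0 0 -0.1 0;0 0 -0.05 0;0 0 0 0;0 0 0 0",
)

```text
t: 4.07
eef_pos: [551.4, 326.3, 21.8]
tcp_rot: [-3.141, 0.0, 1.69]
ft_force: [-0.0, -0.1, -2.3]
opening: 0.464
grip_force: 29.9
```

>>> drive_tool(
  deltas="0.012 -0.1 0 0;0.012 -0.1 0 0;0.012 -0.1 0 0;0.012 -0.1 0 0;0.012 -0.1 0 0;0.012 -0.1 0 0;0.012 -0.1 0 0;0.012 -0.1 0 0;0.011 -0.1 0 0;0.011 -0.1 0 0",
)

```text
t: 4.9
eef_pos: [563.7, 225.5, 22.5]
tcp_rot: [3.142, -0.001, 1.688]
ft_force: [-0.3, 6.8, -6.1]
opening: 0.463
grip_force: 29.9
```

```bash
python3 - <<'E'
from h import *
im,d=look('top')
print(shelf(im,d),bubble(im))
s=env.state(); print(s['t'],s['eef_pos'],s['tcp_rot'],s['opening'],s['ft_force'])
E
```

```text
{'c': array([614.7, -46. ,  59. ]), 'size': array([ 69.5, 353. ]), 'ey': array([-0.1191,  0.9929], dtype=float32), 'yaw': np.float32(0.1194), 'tilt': np.float64(-0.0148), 'tiltx': np.float64(0.0042)} (np.float64(242.1), np.int64(228), np.int64(257), (np.float64(246.3), 19))
4.95 [563.84966812 223.90537014  22.44882898] [-3.14117703e+00 -2.15163649e-04  1.68768990e+00] 0.46632140209928163 [ 1.16279642 -1.70845783 -4.86445485]
```

>>> drive_tool(
  deltas="0.01 -0.08 0 0;0.01 -0.08 0 0;0.008 -0.07 0 0;0 0 0 0;0 0 0 0;0 0 0 0",
)

```text
t: 5.45
eef_pos: [566.4, 202.9, 22.5]
tcp_rot: [-3.141, 0.0, 1.689]
ft_force: [-0.6, -1.9, -6.5]
opening: 0.463
grip_force: 29.9
```

```bash
python3 - <<'E'
from h import *
for i in range(2):
    im,d=look('top'); print(shelf(im,d),bubble(im))
s=env.state(); print(s['t'],s['eef_pos'],s['tcp_rot'],s['opening'],s['ft_force'])
E
```

```text
{'c': array([615.2, -46.1,  61.8]), 'size': array([ 69.5, 353.1]), 'ey': array([-0.1156,  0.9933], dtype=float32), 'yaw': np.float32(0.1159), 'tilt': np.float64(0.0005), 'tiltx': np.float64(-0.0031)} (np.float64(242.4), np.int64(228), np.int64(257), (np.float64(244.5), 19))
{'c': array([615.3, -46. ,  61.7]), 'size': array([ 69. , 353.1]), 'ey': array([-0.1118,  0.9937], dtype=float32), 'yaw': np.float32(0.1121), 'tilt': np.float64(-0.0001), 'tiltx': np.float64(-0.003)} (np.float64(242.5), np.int64(228), np.int64(257), (np.float64(244.6), 20))
5.55 [566.41395159 203.18319592  22.52306136] [-3.14124369e+00  1.62283436e-04  1.68905451e+00] 0.4626328366172062 [-0.4317713  -2.58084715 -6.38093097]
```

>>> drive_tool(
  deltas="0 0 0 0;0 0 0 0;0 0 0 0;0 0 0 0;0 0 0 0;0 0 0 0",
  gripper=0,
)

```text
t: 6.05
eef_pos: [566.7, 203.2, 22.8]
tcp_rot: [3.141, -0.0, 1.689]
ft_force: [0.3, 0.3, 0.2]
opening: 0.823
grip_force: 0.0
```

>>> drive_tool(
  deltas="0 0.02 0.2 0;0 0 0.4 0;0 0 0.4 0;0 0 0.4 0;0 0 0 0;0 0 0 0",
)

```text
t: 6.55
eef_pos: [567.3, 205.4, 164.9]
tcp_rot: [3.137, -0.001, 1.689]
ft_force: [-1.1, -0.6, -0.5]
opening: 1.0
grip_force: 0.0
```

```bash
python3 - <<'E'
from h import *
for i in range(2):
    im,d=look('top'); print(shelf(im,d),bubble(im))
a=cv2.resize(im[160:188,212:276],None,fx=12,fy=12,interpolation=cv2.INTER_NEAREST)
cv2.imwrite('pics/lv.png',cv2.cvtColor(a,cv2.COLOR_RGB2BGR))
s=env.state(); print(s['t'],s['eef_pos'],s['tcp_rot'],s['opening'],s['ft_force'])
E
```

```text
{'c': array([614.8, -45.8,  61.5]), 'size': array([ 68.6, 353.1]), 'ey': array([-0.12  ,  0.9928], dtype=float32), 'yaw': np.float32(0.1203), 'tilt': np.float64(-0.0032), 'tiltx': np.float64(-0.0008)} (np.float64(242.8), np.int64(228), np.int64(257), (np.float64(243.9), 21))
{'c': array([614.9, -46. ,  61.4]), 'size': array([ 68.6, 353.4]), 'ey': array([-0.12  ,  0.9928], dtype=float32), 'yaw': np.float32(0.1203), 'tilt': np.float64(-0.0031), 'tiltx': np.float64(-0.0025)} (np.float64(242.7), np.int64(228), np.int64(257), (np.float64(244.5), 22))
6.65 [566.12831937 205.01401493 161.95046642] [-3.14075907e+00  1.27488789e-04  1.68890485e+00] 1.0024651019432436 [-0.58567705 -0.19532317 -0.89048287]
```

View pics/lv.png

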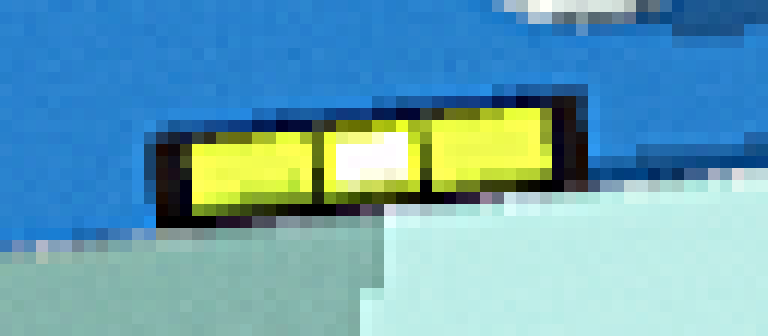

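The bubble stands midway between the lines: lines at px 320 and 428, bubble centre about 371. Depth also gives roughly 0 tilt. Now the jars, starting with jar6.

>>> drive_tool(
  deltas="-0.257 -0.208 0 -0.0065;-0.257 -0.208 0 -0.0065;-0.257 -0.208 0 -0.0065;-0.257 -0.208 0 -0.0065;-0.257 -0.208 0 -0.0065;0 0 0 0;0 0 -0.3 0;0 0 -0.3 0;0 0 -0.3 0;0 0 -0.267 0",
)

```text
t: 7.48
eef_pos: [437.2, 101.0, 43.5]
tcp_rot: [-3.14, 0.0, 1.587]
ft_force: [1.6, 0.2, -0.8]
opening: 1.001
grip_force: 0.0
```

>>> drive_tool(
  deltas="0 0 0 0;0 0 0 0;0 0 0 0;0 0 0 0;0 0 0 0;0 0 0 0;0 0 0 0;0 0 0 0;0 0 0 0;0 0 0 0",
  gripper=1,
)

```text
t: 8.32
eef_pos: [437.9, 101.2, 46.4]
tcp_rot: [3.141, -0.0, 1.587]
ft_force: [-2.6, 0.3, 8.6]
opening: 0.502
grip_force: 30.0
```

>>> drive_tool(
  deltas="0 0 0.25 0;0 0 0.35 0;0 0 0.4 0;0.3 -0.03 0 0.0065;0.3 -0.03 0 0.0065;0.3 -0.03 0 0.0065;0.3 -0.03 0 0.0065;0.25 -0.03 0 0.0065;0.163 -0.03 0 0;0 0 0 0",
)

```text
t: 9.15
eef_pos: [602.0, 82.5, 145.5]
tcp_rot: [3.14, 0.0, 1.688]
ft_force: [-0.5, -1.3, -1.1]
opening: 0.505
grip_force: 30.0
```

>>> drive_tool(
  deltas="0 0 0 0;0 0 -0.15 0;0 0 -0.1 0;0 0 -0.08 0;0 0 -0.03 0;0 0 0 0;0 0 0 0",
)

```text
t: 9.73
eef_pos: [599.3, 83.2, 110.1]
tcp_rot: [3.142, -0.0, 1.689]
ft_force: [0.3, -0.4, -2.2]
opening: 0.502
grip_force: 30.0
```

```bash
python3 - <<'E'
from h import *
im,d=look('top'); print(bubble(im))
im2,d2=look('side','s2.png')
cv2.imwrite('pics/s2.png',cv2.cvtColor(cv2.resize(im2[100:280,130:340],None,fx=3,fy=3),cv2.COLOR_RGB2BGR))
s=env.state(); print(s['t'],s['eef_pos'],s['tcp_rot'],s['opening'],s['ft_force'])
E
```

```text
(np.float64(242.0), np.int64(228), np.int64(257), (np.float64(243.6), 20))
9.8333 [599.54434076  83.18065909 110.4631606 ] [3.14081970e+00 7.28311927e-05 1.68897648e+00] 0.505055941675562 [ 0.48732158  0.16844797 -2.10612434]
```

View pics/s2.png

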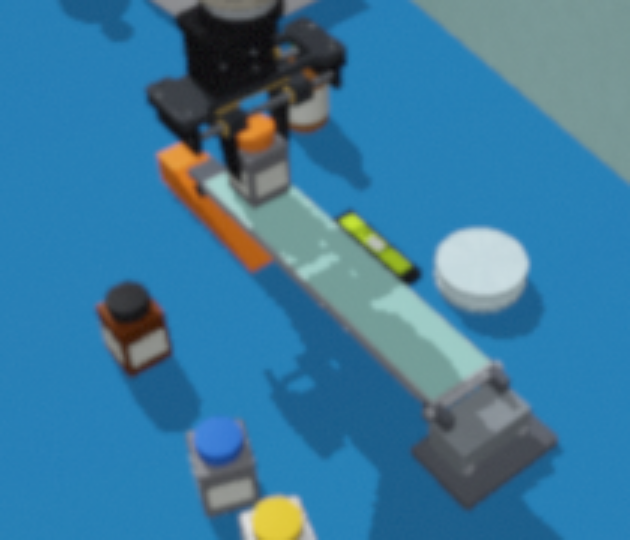

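Jar6 hangs just over the far part of the shelf at (265,170), with the wedge under the foot at (205,180). Lower it, release and retreat.

>>> drive_tool(
  deltas="0 0 -0.015 0;0 0 -0.01 0;0 0 0 0;0 0 0 0",
)

```text
t: 10.17
eef_pos: [599.4, 83.1, 107.5]
tcp_rot: [3.142, 0.0, 1.689]
ft_force: [-0.4, 0.3, -2.3]
opening: 0.507
grip_force: 30.0
```

>>> drive_tool(
  deltas="0 0 0 0;0 0 0 0;0 0 0 0;0 0 0 0;0 0 0 0;0 0 0 0;0 0 0.2 0;0 0 0.25 0;0 0 0.25 0",
  gripper=0,
)

```text
t: 10.92
eef_pos: [599.1, 83.1, 177.9]
tcp_rot: [-3.14, -0.0, 1.689]
ft_force: [-0.5, 0.1, 1.0]
opening: 0.996
grip_force: 0.0
```

```bash
python3 - <<'E'
from h import *
im,d=look('top'); print(bubble(im)); P=cloud('top',d)
H=P[...,2]
for mm,s,c in blobs(((H>68)&(H<160)&(P[...,1]<160)&(P[...,1]>-500)&(P[...,0]<690)&(P[...,0]>400)).astype(np.uint8),60): print(c.round(),P[mm].mean(0).round(1),s[4])
s=env.state(); print(s['t'],s['eef_pos'],s['tcp_rot'],s['opening'],s['ft_force'])
E
```

```text
(np.float64(242.0), np.int64(228), np.int64(257), (np.float64(244.6), 22))
[384. 206.] [ 563.8 -452.4   99.1] 167
[351. 249.] [ 438.8 -359.6   79.5] 164
[225. 252.] [426.6   3.9  79.9] 152
[287. 252.] [ 429.6 -173.7   80.1] 152
[318. 251.] [ 433.7 -264.4   79.6] 156
[387. 252.] [ 433.6 -465.1   79.5] 157
10.9667 [600.93006089  83.24750255 183.12965002] [3.13573911e+00 5.20046739e-04 1.68901926e+00] 0.9949186622364525 [ 0.90010474 -0.70452857  5.06517207]
```

>>> drive_tool(
  deltas="-0.345 -0.158 0 0;-0.345 -0.158 0 0;-0.345 -0.158 0 0;-0.345 -0.158 0 0;-0.346 -0.159 0 0;0 0 0 0;0 0 -0.35 0;0 0 -0.35 0;0 0 -0.35 0;0 0 -0.265 0",
)

```text
t: 11.8
eef_pos: [426.7, 4.1, 44.2]
tcp_rot: [3.141, 0.0, 1.689]
ft_force: [0.4, -0.2, 0.2]
opening: 1.001
grip_force: 0.0
```

>>> drive_tool(
  deltas="0 0 0 0;0 0 0 0;0 0 0 0;0 0 0 0;0 0 0 0;0 0 0 0;0 0 0 0;0 0 0 0;0 0 0 0;0 0 0 0",
  gripper=1,
)

```text
t: 12.63
eef_pos: [426.6, 4.1, 46.4]
tcp_rot: [3.142, 0.0, 1.689]
ft_force: [-3.2, -0.6, 9.6]
opening: 0.507
grip_force: 30.0
```

>>> drive_tool(
  deltas="0 0 0.25 0;0 0 0.35 0;0 0 0.4 0;0.35 0.03 0 0;0.35 0.03 0 0;0.35 0.03 0 0;0.35 0.03 0 0;0.25 0.025 0 0;0.154 0 0 0;0 0 0 0",
)

```text
t: 13.47
eef_pos: [609.5, 18.6, 145.3]
tcp_rot: [3.14, 0.0, 1.689]
ft_force: [-0.4, 0.1, -1.9]
opening: 0.501
grip_force: 30.0
```

>>> drive_tool(
  deltas="0 0 0 0;0 0 -0.15 0;0 0 -0.1 0;0 0 -0.08 0;0 0 -0.04 0;0 0 -0.02 0;0 0 -0.01 0;0 0 0 0;0 0 0 0",
)

```text
t: 14.22
eef_pos: [607.1, 18.5, 106.5]
tcp_rot: [3.141, 0.0, 1.689]
ft_force: [-2.2, 0.1, 2.9]
opening: 0.502
grip_force: 30.0
```

>>> drive_tool(
  deltas="0 0 0 0;0 0 0 0;0 0 0 0;0 0 0 0;0 0 0 0;0 0 0 0;0 0 0.2 0;0 0 0.25 0;0 0 0.27 0;0 0 0 0",
  gripper=0,
)

```text
t: 15.05
eef_pos: [608.9, 18.4, 182.7]
tcp_rot: [3.135, 0.001, 1.689]
ft_force: [0.5, -0.0, 0.1]
opening: 0.994
grip_force: 0.0
```

```bash
cat >chk.py <<'E'
from h import *
im,d=look('top','chk.png'); print(bubble(im)); P=cloud('top',d)
H=P[...,2]
for mm,s,c in blobs(((H>68)&(H<147)&(P[...,1]<160)&(P[...,1]>-500)&(P[...,0]<690)&(P[...,0]>400)).astype(np.uint8),60): print(c.round(),P[mm].mean(0).round(1),s[4])
s=env.state(); print(s['t'],s['eef_pos'],s['tcp_rot'],s['opening'],s['ft_force'])
E
python3 chk.py
```

```text
(np.float64(250.5), np.int64(240), np.int64(257), (np.float64(244.8), 21))
[383. 206.] [ 563.8 -452.5   98.5] 171
[318. 251.] [ 433.9 -263.9   79.9] 155
[351. 249.] [ 438.5 -359.8   80. ] 159
[287. 251.] [ 430.1 -173.9   79.9] 154
[387. 252.] [ 433.7 -464.9   79.9] 158
15.1 [608.17823967  18.49657563 180.40643829] [3.13692455e+00 8.99015531e-04 1.68899782e+00] 0.9969300717121303 [ 0.34426754  0.09613977 -0.43122772]
```

>>> drive_tool(
  deltas="-0.253 -0.275 0 -0.016;-0.253 -0.275 0 -0.016;-0.253 -0.275 0 -0.016;-0.253 -0.275 0 -0.016;-0.253 -0.275 0 -0.016;-0.253 -0.275 0 -0.016;-0.253 -0.275 0 -0.016;0 0 -0.1 0;0 0 -0.35 0;0 0 -0.35 0",
)

```text
t: 15.93
eef_pos: [429.9, -174.8, 97.5]
tcp_rot: [3.138, 0.001, 1.335]
ft_force: [0.5, 0.3, -0.1]
opening: 1.0
grip_force: 0.0
```

>>> drive_tool(
  deltas="0 0 -0.35 0;0 0 -0.17 0;0 0 0 0;0 0 0 0",
)

```text
t: 16.27
eef_pos: [429.5, -173.7, 45.2]
tcp_rot: [-3.139, -0.001, 1.337]
ft_force: [0.0, -0.1, -0.6]
opening: 1.002
grip_force: 0.0
```

>>> drive_tool(
  deltas="0 0 0 0;0 0 0 0;0 0 0 0;0 0 0 0;0 0 0 0;0 0 0 0;0 0 0 0;0 0 0 0;0 0 0 0;0 0 0 0",
  gripper=1,
)

```text
t: 17.1
eef_pos: [429.7, -173.8, 46.0]
tcp_rot: [-3.141, -0.0, 1.337]
ft_force: [-4.8, 1.0, 4.8]
opening: 0.503
grip_force: 30.0
```

>>> drive_tool(
  deltas="0 0 0.25 0;0 0 0.35 0;0 0 0.4 0;0.308 0.213 0 0.0187;0.308 0.213 0 0.0187;0.308 0.213 0 0.0187;0.308 0.213 0 0.0187;0.308 0.213 0 0.0187;0.308 0.214 0 0.0185;0 0 0 0",
)

```text
t: 17.93
eef_pos: [619.2, -42.7, 145.4]
tcp_rot: [3.138, 0.0, 1.695]
ft_force: [-1.4, -0.6, -1.8]
opening: 0.501
grip_force: 30.0
```

>>> drive_tool(
  deltas="0 0 0 0;0 0 -0.15 0;0 0 -0.1 0;0 0 -0.08 0;0 0 -0.04 0;0 0 -0.02 0;0 0 -0.005 0;0 0 0 0;0 0 0 0",
)

```text
t: 18.68
eef_pos: [615.1, -46.2, 106.9]
tcp_rot: [3.141, 0.0, 1.689]
ft_force: [-0.3, 0.8, -1.9]
opening: 0.504
grip_force: 30.0
```

>>> drive_tool(
  deltas="0 0 0 0;0 0 0 0;0 0 0 0;0 0 0 0;0 0 0 0;0 0 0 0;0 0 0.2 0;0 0 0.25 0;0 0 0.265 0;0 0 0 0",
  gripper=0,
)

```text
t: 19.52
eef_pos: [616.6, -46.3, 182.7]
tcp_rot: [3.135, 0.002, 1.689]
ft_force: [0.1, -0.1, 0.4]
opening: 0.999
grip_force: 0.0
```

```bash
python3 chk.py
```

```text
h.py:62: RuntimeWarning: Mean of empty slice.
  return np.argwhere(g)[:,1].mean().round(1),np.argwhere(g)[:,1].min(),np.argwhere(g)[:,1].max(),(np.argwhere(wh)[:,1].mean().round(1),int(wh.sum())) if wh.any() else None
  ret = ret.dtype.type(ret / rcount)
Traceback (most recent call last):
  File "chk.py", line 2, in <module>
    im,d=look('top','chk.png'); print(bubble(im)); P=cloud('top',d)
                                      ~~~~~~^^^^
  File "h.py", line 62, in bubble
    return np.argwhere(g)[:,1].mean().round(1),np.argwhere(g)[:,1].min(),np.argwhere(g)[:,1].max(),(np.argwhere(wh)[:,1].mean().round(1),int(wh.sum())) if wh.any() else None
                                               ~~~~~~~~~~~~~~~~~~~~~~~^^
ValueError: zero-size array to reduction operation minimum which has no identity
```

The level is hidden by the arm; continue with jar5.

>>> drive_tool(
  deltas="-0.226 -0.273 0 -0.0117;-0.226 -0.273 0 -0.0117;-0.226 -0.273 0 -0.0117;-0.226 -0.273 0 -0.0117;-0.226 -0.273 0 -0.0117;-0.226 -0.273 0 -0.0117;-0.226 -0.273 0 -0.0117;-0.228 -0.272 0 -0.0117;0 0 -0.1 0;0 0 -0.35 0",
)

```text
t: 20.4
eef_pos: [434.2, -266.8, 135.1]
tcp_rot: [3.136, 0.003, 1.392]
ft_force: [1.8, -0.6, 0.7]
opening: 0.998
grip_force: 0.0
```

>>> drive_tool(
  deltas="0 0 -0.35 0;0 0 -0.35 0;0 0 -0.17 0;0 0 0 0;0 0 0 0",
)

```text
t: 20.82
eef_pos: [433.6, -263.8, 45.0]
tcp_rot: [-3.139, -0.001, 1.395]
ft_force: [-0.6, -0.4, 0.7]
opening: 1.003
grip_force: 0.0
```

```bash
python3 - <<'E'
from h import *
for i in range(2):
    im,d=look('top','c%d.png'%i); print(bubble(im)); 
P=cloud('top',d);H=P[...,2]
for mm,s,c in blobs(((H>120)&(H<160)&(P[...,1]<160)&(P[...,1]>-300)&(P[...,0]<690)&(P[...,0]>560)).astype(np.uint8),60): print(c.round(),P[mm].mean(0).round(1),s[4])
s=env.state(); print(s['t'],s['eef_pos'],s['tcp_rot'],s['opening'],s['ft_force'])
E
```

```text
(np.float64(242.4), np.int64(228), np.int64(257), (np.float64(243.9), 20))
(np.float64(242.5), np.int64(228), np.int64(257), (np.float64(244.6), 20))
[244. 184.] [617.2 -47.1 133.7] 279
[220. 187.] [608.9  18.7 133.6] 277
[197. 189.] [601.4  82.4 133.8] 277
20.9167 [ 434.30007929 -264.42335458   46.77856161] [3.14060927e+00 4.60533123e-04 1.39513686e+00] 1.0030234638213338 [-1.05912735  0.34365275  0.59286714]
```

Bubble is unchanged and three jars stand on the shelf. Grip jar5 and place it.

>>> drive_tool(
  deltas="0 0 0 0;0 0 0 0;0 0 0 0;0 0 0 0;0 0 0 0;0 0 0 0;0 0 0 0;0 0 0 0;0 0 0 0;0 0 0 0",
  gripper=1,
)

```text
t: 21.75
eef_pos: [433.6, -264.2, 45.9]
tcp_rot: [-3.141, -0.0, 1.395]
ft_force: [-3.1, 0.9, 3.7]
opening: 0.503
grip_force: 30.0
```

>>> drive_tool(
  deltas="0 0 0.25 0;0 0 0.35 0;0 0 0.4 0;0.315 0.256 0 0.0156;0.315 0.256 0 0.0156;0.315 0.256 0 0.0156;0.315 0.256 0 0.0156;0.315 0.256 0 0.0156;0.313 0.258 0 0.0156;0 0 0 0",
)

```text
t: 22.58
eef_pos: [627.0, -106.2, 145.5]
tcp_rot: [3.139, -0.0, 1.696]
ft_force: [-0.6, -0.6, -2.3]
opening: 0.503
grip_force: 30.0
```

>>> drive_tool(
  deltas="0 0 0 0;0 0 -0.15 0;0 0 -0.1 0;0 0 -0.08 0;0 0 -0.04 0;0 0 -0.02 0;0 0 -0.007 0;0 0 0 0;0 0 0 0",
)

```text
t: 23.33
eef_pos: [622.8, -110.7, 106.6]
tcp_rot: [3.141, 0.0, 1.689]
ft_force: [-0.3, -0.7, -1.6]
opening: 0.502
grip_force: 30.0
```

>>> drive_tool(
  deltas="0 0 0 0;0 0 0 0;0 0 0 0;0 0 0 0;0 0 0 0;0 0 0 0;0 0 0.2 0;0 0 0.25 0;0 0 0.267 0;0 0 0 0",
  gripper=0,
)

```text
t: 24.17
eef_pos: [624.4, -111.0, 182.9]
tcp_rot: [3.135, 0.003, 1.689]
ft_force: [0.8, -0.1, 0.8]
opening: 0.998
grip_force: 0.0
```

>>> drive_tool(
  deltas="-0.23 -0.312 0 0.0044;-0.23 -0.312 0 0.0044;-0.23 -0.312 0 0.0044;-0.23 -0.312 0 0.0044;-0.23 -0.312 0 0.0044;-0.23 -0.312 0 0.0044;-0.23 -0.312 0 0.0044;-0.23 -0.312 0 0.0042;0 0 -0.1 0;0 0 -0.35 0",
)

```text
t: 25.0
eef_pos: [438.8, -363.4, 135.9]
tcp_rot: [3.137, 0.007, 1.795]
ft_force: [1.4, -0.2, -0.4]
opening: 1.002
grip_force: 0.0
```

>>> drive_tool(
  deltas="0 0 -0.35 0;0 0 -0.35 0;0 0 -0.17 0;0 0 0 0;0 0 0 0",
)

```text
t: 25.42
eef_pos: [438.6, -359.8, 45.4]
tcp_rot: [-3.141, -0.002, 1.799]
ft_force: [0.5, 0.3, 0.4]
opening: 0.998
grip_force: 0.0
```

>>> drive_tool(
  deltas="0 0 0 0;0 0 0 0;0 0 0 0;0 0 0 0;0 0 0 0;0 0 0 0;0 0 0 0;0 0 0 0;0 0 0 0;0 0 0 0",
  gripper=1,
)

```text
t: 26.25
eef_pos: [438.6, -360.2, 46.1]
tcp_rot: [-3.142, 0.0, 1.799]
ft_force: [-2.9, -0.3, 4.1]
opening: 0.505
grip_force: 30.0
```

>>> drive_tool(
  deltas="0 0 0.25 0;0 0 0.35 0;0 0 0.4 0;0.32 0.2 0 -0.0058;0.32 0.2 0 -0.0058;0.32 0.2 0 -0.0058;0.32 0.2 0 -0.0058;0.32 0.2 0 -0.0058;0.316 0.2 0 -0.006;0 0 0 0",
)

```text
t: 27.08
eef_pos: [634.6, -236.2, 145.2]
tcp_rot: [3.14, -0.0, 1.692]
ft_force: [-0.2, -0.0, -2.8]
opening: 0.506
grip_force: 30.0
```

>>> drive_tool(
  deltas="0 0.25 0 0;0 0.25 0 0;0 0.15 0 0;0 0 0 0;0 0 -0.15 0;0 0 -0.1 0;0 0 -0.08 0;0 0 -0.04 0;0 0 -0.027 0;0 0 0 0",
)

```text
t: 27.92
eef_pos: [630.2, -175.7, 106.6]
tcp_rot: [-3.142, 0.0, 1.688]
ft_force: [-0.5, -0.2, -1.8]
opening: 0.503
grip_force: 30.0
```

>>> drive_tool(
  deltas="0 0 0 0;0 0 0 0",
)

```text
t: 28.08
eef_pos: [630.3, -175.6, 106.6]
tcp_rot: [3.141, 0.0, 1.689]
ft_force: [-1.3, -0.5, 1.5]
opening: 0.501
grip_force: 30.0
```

>>> drive_tool(
  deltas="0 0 0 0;0 0 0 0;0 0 0 0;0 0 0 0;0 0 0 0;0 0 0 0;0 0 0.2 0;0 0 0.25 0;0 0 0.35 0;0 0 0.35 0",
  gripper=0,
)

```text
t: 28.92
eef_pos: [629.9, -175.0, 222.0]
tcp_rot: [-3.14, -0.001, 1.689]
ft_force: [-0.4, 1.3, 1.2]
opening: 0.998
grip_force: 0.0
```

>>> drive_tool(
  deltas="-0.35 -0.15 0 0;-0.35 -0.15 0 0;-0.35 -0.15 0 0;-0.35 -0.15 0 0;-0.35 -0.15 0 0;0 0 0 0;0 0 0 0;0 0 0 0",
)

```text
t: 29.58
eef_pos: [455.7, -250.4, 221.6]
tcp_rot: [3.141, 0.001, 1.688]
ft_force: [-0.2, -0.5, 0.2]
opening: 0.999
grip_force: 0.0
```

```bash
python3 - <<'E'
from h import *
for i in range(2):
    im,d=look('top','e%d.png'%i); print(bubble(im)); 
P=cloud('top',d);H=P[...,2]
for mm,s,c in blobs(((H>120)&(H<160)&(P[...,1]<160)&(P[...,1]>-300)&(P[...,0]<690)&(P[...,0]>560)).astype(np.uint8),60):
    q=P[mm][:,:2].mean(0)-[614.9,-46]; print(c.round(),P[mm].mean(0).round(1),s[4],'shelf xy',(q@[.9929,.119]).round(1),(q@[-.119,.9929]).round(1))
s=env.state(); print(s['t'],s['eef_pos'],s['ft_force'])
try: print(wedge(im,d))
except Exception as e: print(e)
i2,_=look('side')
a=cv2.resize(im[130:270,130:400],(756,392),interpolation=cv2.INTER_CUBIC); b=cv2.resize(i2[110:280,150:350],None,fx=1.2,fy=1.2)[:208]
o=np.zeros((600,756,3),np.uint8); o[:392]=a; o[392:,:b.shape[1]]=b[:208,:][:208]if b.shape[0]>=204 else 0
cv2.imwrite('pics/end.png',cv2.cvtColor(o,cv2.COLOR_RGB2BGR))
E
```

```text
(np.float64(253.3), np.int64(228), np.int64(273), (np.float64(255.3), 48))
(np.float64(253.3), np.int64(228), np.int64(273), (np.float64(255.6), 47))
[288. 179.] [ 632.3 -173.5  134.1] 281 shelf xy 2.1 -128.6
[266. 182.] [ 625.2 -111.4  133.9] 281 shelf xy 2.4 -66.1
[244. 184.] [617.2 -47.4 133.9] 272 shelf xy 2.1 -1.6
[220. 187.] [609.   18.7 133.8] 273 shelf xy 1.9 65.0
[198. 189.] [601.5  82.1 133.7] 280 shelf xy 2.0 128.8
29.6833 [ 456.16536277 -249.90118487  221.23897103] [-0.34202811  0.14970864  0.34521503]
{'c': array([575. , 147.8]), 'size': array([ 41.9, 148.5]), 'e': array([ 0.114, -0.994], dtype=float32), 'yaw': np.float32(-1.457), 'slope': array([-0.249, 26.661]), 'hi': np.float64(41.0)}Traceback (most recent call last):
  File "<stdin>", line 12, in <module>
ValueError: could not broadcast input array from shape (204,240,3) into shape (208,240,3)
```

```bash
ls pics
```

```text
c0.png
c1.png
chk.png
crop1.png
e0.png
e1.png
lv.png
s1.png
s2.png
side0.png
t1.png
top0.png
```

```bash
python3 -c "
import cv2
im=cv2.imread('pics/e1.png'); cv2.imwrite('pics/endc.png',cv2.resize(im[140:240,150:340],None,fx=4,fy=4,interpolation=cv2.INTER_NEAREST))"
```

```text
(no output)
```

View pics/endc.png

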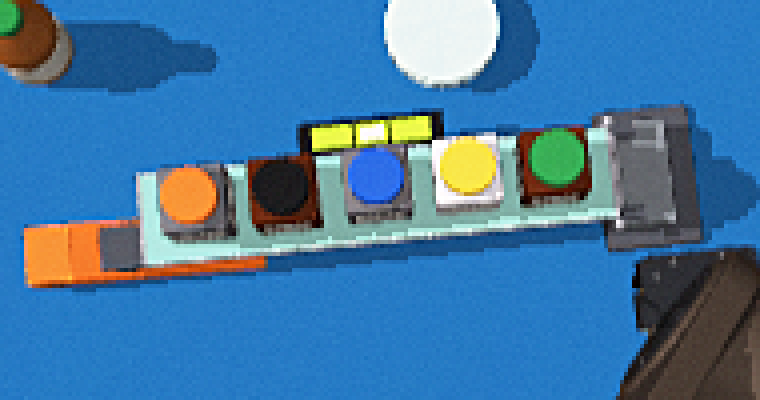

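All five jars stand upright on the shelf. The bubble (361–385 px) lies between the lines (354 and 391), the wedge is under the foot at (122,245), and the arm is clear.

```bash
python3 -c "
from cell import env
print(env.job_done())"
```

```text
the job is handed in; nothing more can be done
None
```

I handed the job in at about 30 s on the robot clock: the wedge is under the foot, the bubble is between its lines, and all five jars present (1, 3, 4, 5, 6) stand upright on the shelf; no verdict came back.

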